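# Hold the fourth corner post for pinning

### The job

The stacking tray on the bench has three of its corner posts; pick up the fourth, which lies toppled, and stand it upright in the empty corner, foot down on the tray floor and dowel spigot up. Press it firmly into the corner so that it bears flat against both side boards at once, and finish while still holding and pressing it there with the gripper, ready to be pinned from outside. Leave the other things on the bench, and the box of pins in the tray, where they are.

Things in the scene. Friction and masses are not known exactly. Their poses are not given: they have to be found in the camera images.
- post_mid (a point): centre of the loose corner post: a brown square wooden bar 36 x 36 x 110 mm, about 0.1 kg, with a pale round spigot (16 mm diameter, 14 mm long) on its top end. This point is on the axis, 55 mm from the foot. z runs along the bar from foot to spigot, x and y are square to the side faces. At the start it lies on a side face on the bench
- post_foot (a point): centre of the flat foot end of the same post (the end without spigot); axes as for post_mid
- tray: shallow tray fixed to the bench by dark cleats (18 mm high, reaching 22 mm out from each side): 200 mm in x, 260 mm in y, floor 9 mm thick, four 12 mm boards, top edge 55 mm above the bench. Origin: centre of its underside, z up. Posts fitted at corners (+x,+y), (+x,-y), (-x,+y), spigot ends 133 mm above the bench; the -x,-y corner is empty
- corner_seat (a point): the point on the tray floor (9 mm above the bench) where the centre of the post's foot belongs when it stands in the empty corner touching both boards: 18 mm from each inner face; axes as for the tray, so the front board lies to its -x and the side board to its -y
- front_board: the tray's side board on its -x side, one of the two that form the empty corner: 12 x 260 mm, 46 mm high. Origin: middle of its inner face at the tray floor; its x axis is square to that face and points into the tray. Rigid
- side_board: the tray's side board on its -y side, the other board of the empty corner: 176 x 12 mm, 46 mm high. Origin: middle of its inner face at the tray floor; its y axis is square to that face and points into the tray. Rigid
- pin_box: small red box of pins, 75 x 50 x 34 mm, lying loose on the tray floor towards the far side from the empty corner; to be left alone. Origin: centre of its underside
- tape_stack: loose stack of three brown packing-tape rolls, 100 mm diameter, 146 mm high; to be left alone. Origin: centre of its underside
- wrap_roll: white hand roll of stretch wrap standing on end, 68 mm diameter, 155 mm high; to be left alone. Origin: centre of its underside
- glue: white bottle of wood glue with blue label, 60 mm diameter, 180 mm high; to be left alone. Origin: centre of its underside
- nailer: orange and grey compressed-air pin nailer lying on its side, about 220 x 200 mm, 60 mm high; to be left alone. Origin: on the bench, under the end of its grey cylinder nearest the handle
- tape_measure: yellow and black pocket tape measure lying flat, 72 x 66 mm, 38 mm high; to be left alone. Origin: centre of its underside
There are look-alikes about, which are no part of the job. Of the things shaped like the part that bears post_mid, the wooden one is meant.

How it is judged (in metres and radians):
On the way:
1. the toppled post has been brought upright, spigot up (angle between post_mid's own z axis and vertical below 0.15 rad), for 0.2 s.
At the end, for the whole second after the job is handed in: Through the last second the post is upright (0.05 rad), square to the tray (0.06 rad), foot within 3 mm of the tray floor and 5 mm of the corner seat, pressing on the front and the side board with over 2 N each, the gripper's fingers still on it (over 2 N) (angle between post_mid's own z axis and vertical below 0.05 rad and (angle between the x axis of post_mid and the x axis of tray, either way round below 0.06 rad or angle between the x axis of post_mid and the y axis of tray, either way round below 0.06 rad) and z of post_foot in the frame of tray below 0.012 m and horizontal distance between post_foot and corner_seat below 0.005 m and contact force between post and front_board above 2 N and contact force between post and side_board above 2 N and contact force between the fingers and post above 2 N); the arm keeps its last pose, push and grip.
It fails at once if another thing on the bench or the box of pins is moved by more than 30 mm (distance of any of pin_box, tape_stack, wrap_roll, glue, nailer, tape_measure from where it was at the start of the episode above 0.03 m).
It also fails if it takes over 64 s, if anything falls off the work surface, if the arm or the gripper's body presses on something with over 40 N, if the wrist force passes 120 N, or if a joint passes its speed limit or range.

### The arm

A 6-joint arm with a two-finger parallel gripper is mounted at the origin on the work surface. World frame = base frame: x ahead of the robot, y to its left, z up, the work surface at z = 0. Lengths are in mm, angles in rad, forces in N, time in s.
With the tool pointing down it reaches from about 350 to 875 mm from the base axis. Payload 4.2 kg.
Tool frame: the origin (TCP) lies midway between the tips of the shut fingers; the grasp point (between the pads) lies 19 mm behind it (pinch_z is the distance from the TCP to the grasp point, in mm); z points along the fingers, y is the line along which they close (so a half turn about z gives the same grasp; the last joint's range is limited). The gripper opens to 85 mm and grips with 20 to 120 N. Pads are 22 mm wide; open, the fingers measure 114 mm over their backs; the gripper's body (76 mm by 85 mm) begins 54 mm behind the grasp point. The pads swing forward as they close: fully open they stand 13 mm farther back than shut.
Start: joints at [-0.944, 0.385, 0.008, 0, -1.194, -0.259], TCP at [224.741, -583.173, 231.312] pointing down, gripper open.
Joint ranges: [-3.14, 3.14], [-1.21, 2.06], [-1.07, 1.41], [-3.16, 2.05], [-2.99, -0.16], [-3.1, 3.1]. Speed limits (rad/s): [2.79, 2.79, 3.14, 3.14, 3.14, 3.14].

### API

Orientations are given as a unit quaternion [w, x, y, z].
In Python, from cell import * gives the robot as it stands.
- The arm moves only by the tool step_arm, never from a script. Its argument "commands" is a list of rows, each a list of 7 numbers: the closure, from -1 (fully open) to 1 (shut), then the shift along the world's x, y, z in mm, then the turn, a rotation vector about the world's x, y, z in units of 5 degrees (1.0 is 5 degrees). In form: [[claw, x, y, z, rx, ry, rz], ...]. A call has 1 to 20 rows; each row is the pose to reach, as a shift and turn from the pose commanded when the call began; what a row does not reach only later rows make up. A row lasts 1/12 s, in which the tool goes at most 41.7 mm and 7.16 degrees, less where a joint would pass 70% of its speed; a pose out of reach is approached as far as the arm can. A call with a gripper value outside its range is refused whole. The fingers move at their own pace and stop on an object; "squeeze" is the grip in N (left out, the last holds). Time passes only in rows, so rows that repeat a pose let the fingers close. It gives the time, the measured TCP pose, the force, the opening and the grip force at its end, in the units of the state.
- get_state(): the state, without advancing time (a new reading comes with each control period).
- snapshot(name): name is "scene" or "top" or "wrist"; returns a dict with "img" (480x640x3 uint8, red, green, blue), "z_map" (480x640 float32, mm along the optical axis (not along the pixel's ray), 0 where there is no reading), "fx", "fy", "cx", "cy" (pixels), "camera_from_world" (4x4, takes a point from world to camera coordinates); the wrist camera has in their place "T_tool_cam" (4x4, takes a point from camera to tool coordinates, whose origin is the TCP and whose axes are the flange's). Camera axes: x right, y down, z forward; pixel columns grow to the right and rows downward; lengths in mm; the calibration is good to about 2 mm. The wrist camera is an equidistant fisheye: a pixel r from the principal point sees the ray r / f radians off the axis. A picture is of the moment at which its call begins: read the wrist's pose just before it.
- finish_job(): hands the job in; it is judged then, once.
The state is a dict: "time_s": time; "qpos": joint angles; "joint_velocities": joint speeds; "joint_torque": joint torques, N m; "tool_pos": TCP position; "tool_rot": TCP orientation; "contact_force": force on the tool from outside, world axes, zero at the start; "wrist_torque": the same for the moment, N m; "finger_gap": opening from 0.0 (shut) to 1.0 (fully open); "finger_force": force on a finger pad.
Only numpy, scipy, OpenCV 4.12 (cv2) and the standard library are available. Lean on these libraries where they do the work, as an engineer would, in place of code of your own. Each camera call takes 0.05 s, during which the arm holds its last target. There are 200 camera calls.

## Working session

There is one attempt and no reset: what is moved stays moved. The work goes in short steps, Python scripts to look and compute and a tool call to move; the robot and the scene stay as the last step left them, time stands still between calls to the robot, and variables do not carry over. Pictures are saved under pics/ and viewed, at most 10 in all, crops included, and the job is handed in when it is done.

Besides the shell and the picture viewer there is one more tool, called after "Call:" as name(argument=value, ...) on one line, values as JSON. step_arm: Moves the arm, as the interface text tells. Its arguments: {"type":"object","properties":{"commands":{"type":"array"},"squeeze":{"type":"number"}},"required":["commands"]}

```bash
mkdir -p pics; cat > h.py <<'E'
from cell import *
import numpy as np, cv2
def snap(n,f):
    s=snapshot(n); cv2.imwrite('pics/'+f+'.png',s['img'][:,:,::-1]); np.savez('pics/'+f+'.npz',**s); return s
def world(s):
    z=s['z_map']; v,u=np.mgrid[:480,:640]
    P=np.stack([(u-s['cx'])/s['fx']*z,(v-s['cy'])/s['fy']*z,z,np.ones_like(z)],-1)
    W=P@np.linalg.inv(s['camera_from_world']).T; W=W[...,:3]; W[z==0]=np.nan; return W
E
python3 - <<'E'
from h import *
a=snap('scene','s1'); b=snap('top','t1')
print(a['camera_from_world'],b['camera_from_world'],get_state())
E
```

```text
[[-4.92491750e-01  8.70316938e-01  5.51144753e-04  2.84479691e+02]
 [ 6.62634668e-01  3.75379678e-01 -6.48078231e-01 -3.35796065e+02]
 [-5.64240351e-01 -3.18807974e-01 -7.61573570e-01  1.69088088e+03]
 [ 0.00000000e+00  0.00000000e+00  0.00000000e+00  1.00000000e+00]] [[ 6.02649630e-02 -9.98177286e-01  3.19999221e-03 -1.78858429e+01]
 [-9.75382473e-01 -5.95693945e-02 -2.12321732e-01  5.79269055e+02]
 [ 2.12125352e-01  9.67434502e-03 -9.77194577e-01  9.86502690e+02]
 [ 0.00000000e+00  0.00000000e+00  0.00000000e+00  1.00000000e+00]] {'time_s': 0.1, 'qpos': array([-9.44386402e-01,  3.85475664e-01,  6.76450835e-03, -4.31952487e-04,
       -1.19402369e+00, -2.58567306e-01]), 'joint_velocities': array([-0.00092137, -0.0012692 ,  0.00256486,  0.00251243, -0.00077019,
        0.00027192]), 'joint_torque': array([-4.04960274e-04, -3.93319273e+01,  1.88928813e+01,  4.19798166e+00,
       -2.58258900e-03,  5.76620351e-06]), 'tool_pos': array([ 224.55700136, -582.70056672,  230.33463985]), 'tool_rot': array([-2.33611240e-04, -1.82807739e-01,  9.83148184e-01,  9.61867457e-04]), 'contact_force': array([-0.18641666, -0.1558303 ,  0.27191118]), 'wrist_torque': array([0.02670299, 0.00862632, 0.03630789]), 'finger_force': 0.0, 'finger_gap': 1.0003536426593407}
```

View pics/s1.png

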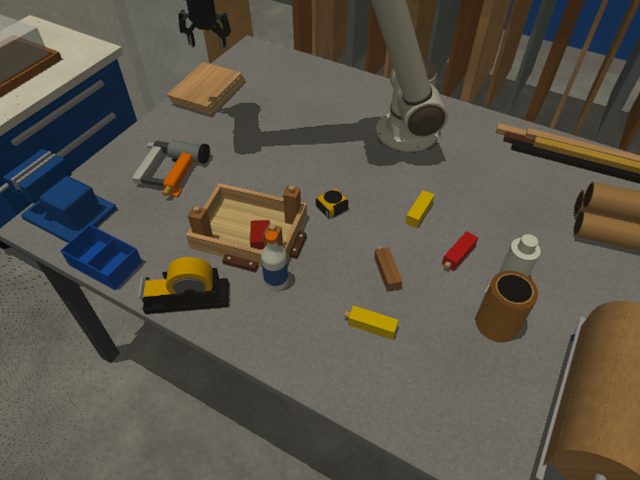

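View pics/t1.png

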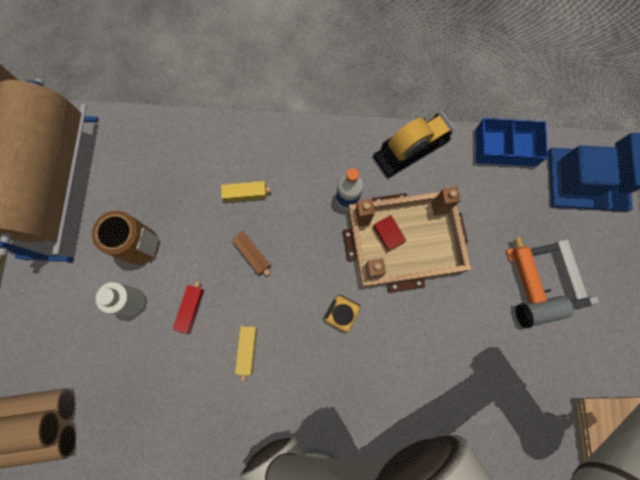

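Candidates in the top image: yellow bars (245,191) and (246,352), red bar (188,308), brown wooden bar (252,254), plus three posts already standing in the tray. The brown one, spigot end at (267,271), fits the description. The empty corner is at about (460,268). I'll check with a crop and measure both.

```bash
python3 - <<'E'
from h import *
s=dict(np.load('pics/t1.npz')); W=world(s); a=dict(np.load('pics/s1.npz')); A=world(a)
im=np.hstack([cv2.resize(s['img'][215:295,210:310],(400,320)),cv2.resize(a['img'][235:305,350:425],(343,320))])
cv2.imwrite('pics/crop1.png',im[:,:,::-1])
print('bench z',np.nanmedian(W[285:305,240:300,2]),np.nanmedian(A[300:310,290:330,2]))
def rect(P): 
    r=cv2.minAreaRect(P[:,:2].astype(np.float32)); return r, cv2.boxPoints(r).round(1).tolist()
for X,sl in((W,np.s_[225:285,225:280]),(A,np.s_[240:300,365:410])):
    P=X[sl].reshape(-1,3); h=P[:,2]; Q=P[(h>30)&(h<42)]; print(len(Q),np.median(Q[:,2]),rect(Q))
    c=Q[:,:2].mean(0); w,v=np.linalg.eigh(np.cov((Q[:,:2]-c).T)); print(c,v[:,1],np.arctan2(v[1,1],v[0,1]))
print('spig',W[271,267],W[254,252])
for X,sl in((W,np.s_[185:295,340:475]),(A,np.s_[180:265,185:310])):
    P=X[sl].reshape(-1,3); h=P[:,2]; Q=P[(h>47)&(h<60)]; print(len(Q),np.median(Q[:,2]))
    n=Q.copy(); r=rect(n); print(r)
    m=np.zeros(1)
    for hb in((100,128),): 
        T=P[(h>100)&(h<122)]; 
        from scipy.cluster.vq import kmeans2
        print(kmeans2(T[:,:2],3,seed=1,minit='++')[0])
# pixel corner estimate
for u,v in((462,268),(465,271),(468,270),(465,205)): print(u,v,W[v,u])
E
```

```text
bench z -0.7982200254909912 -1.4522843672659747
654 35.22920398748499 (((551.969970703125, 179.65066528320312), (110.77245330810547, 35.71885299682617), 42.558143615722656), [[499.1000061035156, 155.3000030517578], [523.2999877929688, 129.0], [604.7999877929688, 204.0], [580.7000122070312, 230.3000030517578]])
[551.31204677 179.01581445] [-0.7368282  -0.67608003] -2.399163159074001
526 34.33321705766946 (((552.8643188476562, 182.1773681640625), (114.39315795898438, 37.4000244140625), 42.166900634765625), [[497.8999938964844, 157.60000610351562], [523.0, 129.89999389648438], [607.7999877929688, 206.6999969482422], [582.7000122070312, 234.39999389648438]])
[555.40928615 183.76658245] [-0.73202958 -0.68127285] -2.392092632086473
spig [508.42839373 137.24768681  25.19318641] [546.34345055 175.93659908  35.12655056]
1795 54.547976441447645
(((613.9240112304688, -189.9433135986328), (214.8553924560547, 281.7787780761719), 11.965155601501465), [[479.6000061035156, -74.4000015258789], [538.0, -350.0], [748.2000122070312, -305.5], [689.7999877929688, -29.799999237060547]])
[[ 694.40742914 -281.25637764]
 [ 517.75034036 -116.42566938]
 [ 668.86255575  -73.28731223]]
1193 53.00036410240932
(((609.4861450195312, -198.69131469726562), (205.89938354492188, 262.2629699707031), 12.171485900878906), [[481.20001220703125, -92.19999694824219], [536.5, -348.6000061035156], [737.7999877929688, -305.20001220703125], [682.5, -48.79999923706055]])
[[ 526.71108116 -110.96433362]
 [ 702.11509316  -52.47249415]
 [ 722.32061702 -259.54873405]]
462 268 [ 539.413437   -327.23505621   54.9758311 ]
465 271 [ 536.68681352 -342.10834026   31.27431199]
468 270 [ 537.76541096 -345.85870419   41.76190984]
465 205 [ 7.14035840e+02 -3.54224763e+02  1.24302123e-01]
```

View pics/crop1.png

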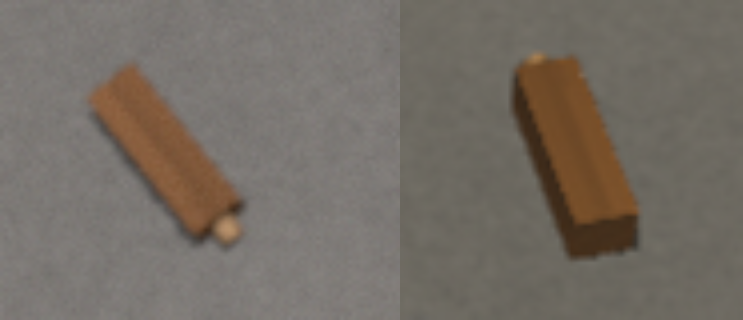

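The crop confirms it: a brown wooden bar with a pale spigot at its lower end in the top view. Plan:
- Grip across the bar near the spigot, with the tool leaning 45°.
- Right it by turning 90° about the closing axis, so the tool leans 45° the other way.
- Yaw to the tray and place.

```bash
cat >> h.py <<'E'
from scipy.spatial.transform import Rotation as R
d2=np.pi/180
def rot(yaw,tilt):
    """tool with y at yaw+90, leaning: z = sin(tilt)*dir(yaw) - cos(tilt)*up (deg)"""
    f=np.array([np.cos(yaw*d2),np.sin(yaw*d2),0]); z=np.sin(tilt*d2)*f-np.array([0,0,np.cos(tilt*d2)])
    y=np.array([-f[1],f[0],0]); return R.from_matrix(np.stack([np.cross(y,z),y,z],1))
def go(p,r):
    s=get_state(); q=s['tool_rot']; c=R.from_quat([*q[1:],q[0]])
    v=(r*c.inv()).as_rotvec(degrees=True)
    print('shift',(np.array(p)-s['tool_pos']).round(1),'turn',(v/5).round(2),'deg',np.linalg.norm(v).round(1),
     '| t',s['time_s'],'q',s['qpos'].round(2),'gap',round(s['finger_gap'],3),'F',s['contact_force'].round(1),s['finger_force'])
E
python3 -c "
from h import *
go([546,175,200],rot(42.5,45))"
```

```text
shift [321.4 757.7 -30.3] turn [ 4.75 -7.71  4.05] deg 49.6 | t 0.1 q [-0.94  0.39  0.01 -0.   -1.19 -0.26] gap 1.0 F [-0.2 -0.2  0.3] 0.0
```

Call:
step_arm(commands=[[-1,100,300,30,0,0,0],[-1,100,300,30,0,0,0],[-1,100,300,30,0,0,0],[-1,100,300,30,0,0,0],[-1,100,300,30,0,0,0],[-1,100,300,30,0,0,0],[-1,100,300,30,0,0,0],[-1,100,300,30,0,0,0],[-1,321,758,10,4.75,-7.71,4.05],[-1,321,758,10,4.75,-7.71,4.05],[-1,321,758,10,4.75,-7.71,4.05],[-1,321,758,10,4.75,-7.71,4.05],[-1,321,758,10,4.75,-7.71,4.05],[-1,321,758,10,4.75,-7.71,4.05],[-1,321,758,10,4.75,-7.71,4.05],[-1,321,758,10,4.75,-7.71,4.05],[-1,321,758,10,4.75,-7.71,4.05],[-1,321,758,10,4.75,-7.71,4.05],[-1,321,758,10,4.75,-7.71,4.05],[-1,321,758,10,4.75,-7.71,4.05]])

```text
time_s: 1.77
tool_pos: [542.2, 168.8, 242.1]
tool_rot: [0.358, -0.334, 0.861, 0.138]
contact_force: [0.8, -2.0, -0.6]
finger_gap: 1.0
finger_force: 0.0
```

Call:
step_arm(commands=[[-1,0,0,0,0,0,0],[-1,0,0,0,0,0,0],[-1,0,0,0,0,0,0]])

```text
time_s: 2.02
tool_pos: [541.2, 167.1, 240.8]
tool_rot: [0.356, -0.335, 0.861, 0.138]
contact_force: [1.2, -0.6, -0.3]
finger_gap: 1.001
finger_force: 0.0
```

```bash
python3 -c "
from h import *
go([546,175,120],rot(42.5,45)); s=snap('wrist','w1'); print(s['T_tool_cam'],s['fx'])"
```

```text
shift [   4.8    7.9 -120.8] turn [ 0.01 -0.    0.01] deg 0.1 | t 2.0167 q [ 0.41  0.05 -0.42 -0.61 -0.41 -0.76] gap 1.001 F [ 1.2 -0.6 -0.3] 0.0
[[ 1.22425900e-03 -9.58628622e-01 -2.84657104e-01  7.18888545e+01]
 [ 9.99999219e-01  1.24550498e-03  1.06378251e-04 -3.89326031e-01]
 [ 2.52564604e-04 -2.84657012e-01  9.58629398e-01 -1.42354459e+02]
 [ 0.00000000e+00  0.00000000e+00  0.00000000e+00  1.00000000e+00]] 371.64829954431775
```

View pics/w1.png

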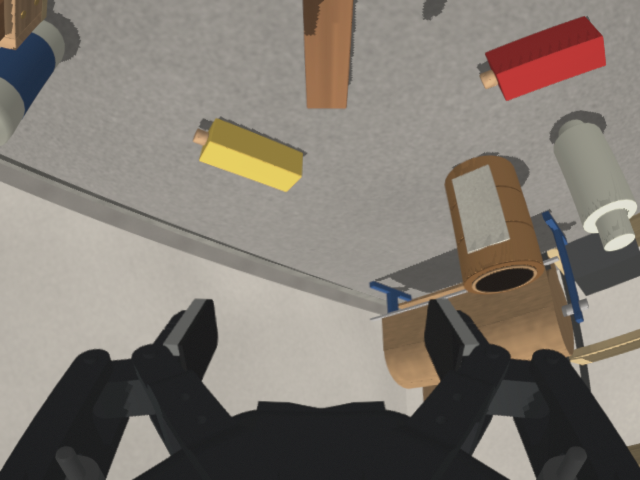

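The wrist view shows the post foot-end at (327,108), centred on the gripper plane with its edges parallel to it. Descending.

Call:
step_arm(commands=[[-1,5,8,-40,0,0,0],[-1,5,8,-80,0,0,0],[-1,5,8,-120,0,0,0],[-1,5,8,-150,0,0,0],[-1,5,8,-180,0,0,0],[-1,5,8,-200,0,0,0],[-1,5,8,-200,0,0,0],[-1,5,8,-200,0,0,0],[-1,5,8,-200,0,0,0]])

```text
time_s: 2.82
tool_pos: [547.3, 172.4, 41.4]
tool_rot: [0.357, -0.333, 0.862, 0.137]
contact_force: [0.4, 0.5, 0.7]
finger_gap: 0.998
finger_force: 0.0
```

```bash
python3 -c "
from h import *
go([546,175,10],rot(42.5,45)); s=snap('wrist','w2')"
```

```text
shift [ -1.3   2.6 -31.4] turn [0.01 0.   0.06] deg 0.3 | t 2.8167 q [ 0.11  0.43 -0.42 -1.49 -0.43  0.38] gap 0.998 F [0.4 0.5 0.7] 0.0
```

View pics/w2.png

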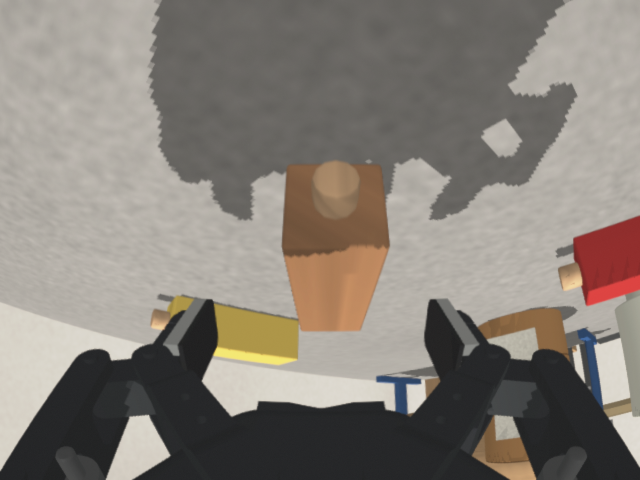

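The spigot end is at (336,210) and the bar sits about 5 mm off-centre towards tool +y, between the open fingers. I'll correct that, drop and grip.

Call:
step_arm(commands=[[-1,-3,4,-15,0,0,0],[-1,-3,4,-31,0,0,0],[-1,-3,4,-31,0,0,0],[-1,-3,4,-31,0,0,0],[1,-3,4,-31,0,0,0],[1,-3,4,-31,0,0,0],[1,-3,4,-31,0,0,0],[1,-3,4,-31,0,0,0],[1,-3,4,-31,0,0,0],[1,-3,4,-31,0,0,0],[1,-3,4,-31,0,0,0],[1,-3,4,-31,0,0,0],[1,-3,4,-31,0,0,0],[1,-3,4,-31,0,0,0],[1,-3,4,-31,0,0,0],[1,-3,4,-31,0,0,0]], squeeze=60)

```text
time_s: 4.2
tool_pos: [544.2, 179.0, 11.8]
tool_rot: [0.358, -0.335, 0.861, 0.138]
contact_force: [-1.9, -2.0, 5.9]
finger_gap: 0.411
finger_force: 60.3
```

```bash
python3 -c "
from h import *
go([546,175,200],rot(42.5,45));go([546,175,250],rot(42.5,-45))
go([590,-200,250],rot(12,-45))"
```

```text
shift [  1.8  -4.  188.2] turn [-0.    0.04  0.01] deg 0.2 | t 4.2 q [ 0.06  0.5  -0.44 -1.64 -0.46  0.6 ] gap 0.411 F [-1.9 -2.   5.9] 60.330398082733154
shift [  1.8  -4.  238.2] turn [-1.216e+01  1.331e+01 -1.000e-02] deg 90.1 | t 4.2 q [ 0.06  0.5  -0.44 -1.64 -0.46  0.6 ] gap 0.411 F [-1.9 -2.   5.9] 60.330398082733154
shift [  45.8 -379.   238.2] turn [-8.31 16.2  -4.79] deg 94.1 | t 4.2 q [ 0.06  0.5  -0.44 -1.64 -0.46  0.6 ] gap 0.411 F [-1.9 -2.   5.9] 60.330398082733154
```

Gripped at 60 N. Lift, then right it.

Call:
step_arm(commands=[[1,0,0,40,0,0,0],[1,0,0,80,0,0,0],[1,0,0,120,0,0,0],[1,0,0,160,0,0,0],[1,0,0,200,0,0,0],[1,0,0,240,0,0,0],[1,0,0,240,0,0,0],[1,0,0,240,0,0,0],[1,0,0,240,0,0,0]])

```text
time_s: 4.95
tool_pos: [546.0, 180.3, 260.0]
tool_rot: [0.364, -0.336, 0.858, 0.137]
contact_force: [0.1, 0.2, 0.1]
finger_gap: 0.417
finger_force: 60.1
```

Call:
step_arm(commands=[[1,0,0,0,-1,1,0],[1,0,0,0,-2,2.2,0],[1,0,0,0,-12.16,13.3,0],[1,0,0,0,-12.16,13.3,0],[1,0,0,0,-12.16,13.3,0],[1,0,0,0,-12.16,13.3,0],[1,0,0,0,-12.16,13.3,0],[1,0,0,0,-12.16,13.3,0],[1,0,0,0,-12.16,13.3,0],[1,0,0,0,-12.16,13.3,0],[1,0,0,0,-12.16,13.3,0],[1,0,0,0,-12.16,13.3,0],[1,0,0,0,-12.16,13.3,0],[1,0,0,0,-12.16,13.3,0],[1,0,0,0,-12.16,13.3,0],[1,0,0,0,-12.16,13.3,0],[1,0,0,0,-12.16,13.3,0],[1,0,0,0,-12.16,13.3,0],[1,0,0,0,-12.16,13.3,0],[1,0,0,0,-12.16,13.3,0]])

```text
time_s: 6.62
tool_pos: [543.7, 178.5, 252.1]
tool_rot: [-0.356, -0.335, 0.861, -0.139]
contact_force: [-0.3, 0.3, -1.2]
finger_gap: 0.418
finger_force: 60.1
```

```bash
python3 -c "
from h import *
go([546,175,250],rot(42.5,-45))
go([590,-200,250],rot(12,-45))"
```

```text
shift [ 2.3 -3.5 -2.1] turn [-0.01  0.02 -0.  ] deg 0.1 | t 6.6167 q [ 0.64  0.68  0.31  0.08 -1.99 -1.47] gap 0.418 F [-0.3  0.3 -1.2] 60.0570273399353
shift [  46.3 -378.5   -2.1] turn [-0.    0.02 -6.1 ] deg 30.5 | t 6.6167 q [ 0.64  0.68  0.31  0.08 -1.99 -1.47] gap 0.418 F [-0.3  0.3 -1.2] 60.0570273399353
```

Call:
step_arm(commands=[[1,5,-30,5,0,0,-0.4],[1,10,-60,8,0,0,-1],[1,19,-478,8,0,0,-6.1],[1,19,-478,8,0,0,-6.1],[1,19,-478,8,0,0,-6.1],[1,19,-478,8,0,0,-6.1],[1,19,-478,8,0,0,-6.1],[1,19,-478,8,0,0,-6.1],[1,19,-478,8,0,0,-6.1],[1,19,-478,8,0,0,-6.1],[1,19,-478,8,0,0,-6.1],[1,19,-478,8,0,0,-6.1],[1,19,-478,8,0,0,-6.1],[1,19,-478,8,0,0,-6.1],[1,19,-478,8,0,0,-6.1],[1,19,-478,8,0,0,-6.1],[1,19,-478,8,0,0,-6.1],[1,19,-478,8,0,0,-6.1]])

```text
time_s: 8.12
tool_pos: [563.4, -297.9, 259.2]
tool_rot: [-0.381, -0.098, 0.919, -0.041]
contact_force: [0.4, 0.0, -0.5]
finger_gap: 0.412
finger_force: 60.0
```

```bash
python3 -c "
from h import *
go([563,-300,150],rot(12,-45))
a=snap('scene','s2');b=snap('top','t2')
im=np.hstack([cv2.resize(a['img'][120:280,170:330],(400,400)),cv2.resize(b['img'][180:340,340:500],(400,400))])
cv2.imwrite('pics/c2.png',im[:,:,::-1])
"
```

```text
shift [  -0.4   -2.1 -109.2] turn [ 0.01 -0.01 -0.03] deg 0.2 | t 8.1167 q [-0.13  0.75  0.4   0.26 -1.97 -1.23] gap 0.412 F [ 0.4  0.  -0.5] 60.03924608230591
```

View pics/c2.png

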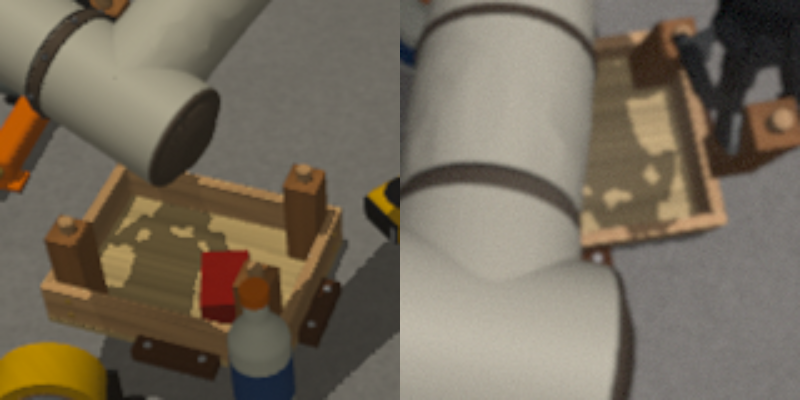

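The post is upright, with its spigot at c2 (782,120), and looks square to the tray. The wrist barrel hangs over the tray, so I'll measure that clearance and the post offset.

```bash
python3 -c "
from h import *
b=dict(np.load('pics/t2.npz'));a=dict(np.load('pics/s2.npz'));W=world(b);A=world(a)
P=W[210:245,470:505].reshape(-1,3)
I=b['img'][210:245,470:505].reshape(-1,3).astype(int)
m=(P[:,2]>285)&(P[:,2]<345)&(I[:,0]>I[:,2]+25)
print('z hist',np.histogram(P[m][:,2],12))
for lo,hi in((296,308),):
  Q=P[m&(P[:,2]>lo)&(P[:,2]<hi)]
  print(len(Q),Q.mean(0),cv2.minAreaRect(Q[:,:2].astype(np.float32)))
T=P[m&(P[:,2]>312)]; print('spigot top',len(T),np.median(T,0))
# arm lower extent in scene
S=A[120:195,170:290].reshape(-1,3); S=S[S[:,2]>150]; i=np.argsort(S[:,2])[:400:40]; print(S[i].round())
"
```

```text
z hist (array([  9,   6,  16,  18,  16,  29, 226,  58,   8,   7,  31,  29]), array([285.07945003, 288.18569522, 291.2919404 , 294.39818559,
       297.50443077, 300.61067596, 303.71692114, 306.82316633,
       309.92941151, 313.0356567 , 316.14190189, 319.24814707,
       322.35439226]))
323 [ 568.46063911 -296.07414489  304.73128276] ((569.854248046875, -298.7083740234375), (36.712589263916016, 40.171783447265625), 9.529273986816406)
spigot top 73 [ 569.03792311 -297.027937    318.54590681]
[[ 552. -283.  296.]
 [ 567. -280.  304.]
 [ 581. -293.  314.]
 [ 808.  -50.  393.]
 [ 803.  -43.  402.]
 [ 772.  -36.  406.]
 [ 776.  -35.  410.]
 [ 801.  -37.  413.]
 [ 785.  -34.  416.]
 [ 818.  -61.  418.]]
```

```bash
python3 -c "
from h import *
W=world(dict(np.load('pics/t1.npz')));A0=world(dict(np.load('pics/s1.npz')))
P=np.vstack([W[160:215,330:370].reshape(-1,3),A0[220:295,255:295].reshape(-1,3)])
G=P[(P[:,2]>150)&(P[:,2]<190)]; print('glue',np.median(G,0),G.max(0))
A=world(dict(np.load('pics/s2.npz')));W2=world(dict(np.load('pics/t2.npz')))
S=np.vstack([A[60:200,130:330].reshape(-1,3),W2[150:350,330:430].reshape(-1,3)]); S=S[S[:,2]>330]
g=np.median(G,0)[:2]
for r in(40,60,80,110,150):
  k=S[np.hypot(*(S[:,:2]-g).T)<r]; print(r,len(k),k[k[:,2].argsort()[:3]].round() if len(k) else '')
# barrel disc end
for u,v in((246,172),(240,180),(250,165),(235,188)): print(A[v,u].round())
"
```

```text
glue [712.69450736 -47.49250227 177.8046202 ] [727.07688315 -34.27788347 184.26306502]
40 1234 [[738. -42. 414.]
 [738. -42. 417.]
 [750. -36. 419.]]
60 2414 [[770. -39. 396.]
 [762. -39. 397.]
 [766. -38. 401.]]
80 3750 [[785. -53. 379.]
 [792. -52. 383.]
 [791. -45. 390.]]
110 6319 [[785. -53. 379.]
 [793. -53. 380.]
 [792. -52. 383.]]
150 9968 [[785. -53. 379.]
 [793. -53. 380.]
 [792. -52. 383.]]
[785. -31. 437.]
[799. -36. 427.]
[769. -33. 440.]
[811. -41. 414.]
```

Barrel underside stays about 25 mm above the glue bottle after the descent, which is enough. Post-to-board gaps are about 12 mm (x) and 14 mm (y). Descending inside the corner.

Call:
step_arm(commands=[[1,0,0,-30,0,0,0],[1,0,0,-60,0,0,0],[1,0,0,-85,0,0,0],[1,0,0,-105,0,0,0],[1,0,0,-125,0,0,0],[1,0,0,-140,0,0,0],[1,0,0,-155,0,0,0],[1,0,0,-165,0,0,0],[1,0,0,-170,0,0,0],[1,0,0,-170,0,0,0],[1,0,0,-170,0,0,0],[1,0,0,-170,0,0,0]])

```text
time_s: 9.22
tool_pos: [563.5, -299.4, 89.8]
tool_rot: [-0.38, -0.097, 0.919, -0.041]
contact_force: [-0.2, 0.2, -1.5]
finger_gap: 0.419
finger_force: 60.2
```

```bash
python3 -c "
from h import *
go([563,-298,74],rot(12,-45))
a=snap('scene','s3');b=snap('top','t3')
im=np.hstack([cv2.resize(a['img'][120:280,170:330],(400,400)),cv2.resize(b['img'][210:310,400:500],(400,400))])
cv2.imwrite('pics/c3.png',im[:,:,::-1])
"
```

```text
shift [ -0.5   1.4 -15.8] turn [ 0.02  0.01 -0.01] deg 0.1 | t 9.2167 q [-0.13  0.88  0.24  0.24 -1.68 -1.3 ] gap 0.419 F [-0.2  0.2 -1.5] 60.15873312950134
```

View pics/c3.png

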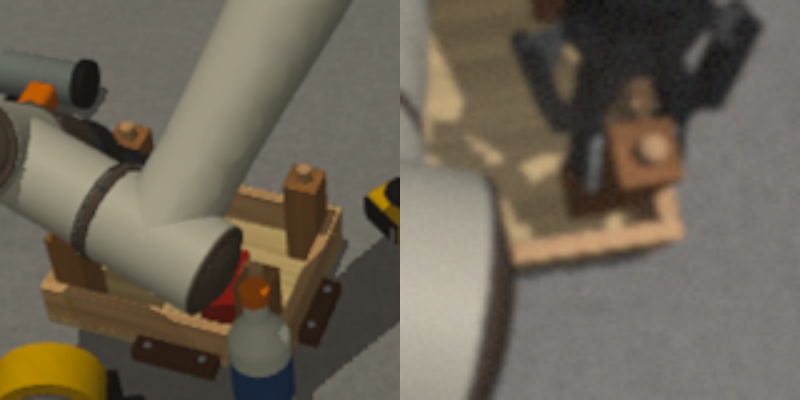

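Post is inside the corner and clear of both boards, with the barrel clear of the glue. Lowering to find the floor.

Call:
step_arm(commands=[[1,0,0,-6,0,0,0],[1,0,0,-12,0,0,0],[1,0,0,-14,0,0,0],[1,0,0,-14,0,0,0],[1,0,0,-14,0,0,0],[1,0,0,-14,0,0,0]])

```text
time_s: 9.82
tool_pos: [562.9, -299.3, 74.7]
tool_rot: [-0.381, -0.097, 0.919, -0.04]
contact_force: [-0.0, -0.7, -1.3]
finger_gap: 0.413
finger_force: 60.2
```

Call:
step_arm(commands=[[1,0,0,-1,0,0,0],[1,0,0,-1,0,0,0],[1,0,0,-1,0,0,0],[1,0,0,-1,0,0,0]])

```text
time_s: 10.15
tool_pos: [562.9, -299.2, 73.7]
tool_rot: [-0.381, -0.097, 0.919, -0.04]
contact_force: [-0.3, -0.4, -0.4]
finger_gap: 0.412
finger_force: 60.2
```

Call:
step_arm(commands=[[1,0,0,-1,0,0,0],[1,0,0,-1,0,0,0],[1,0,0,-1,0,0,0],[1,0,0,-1,0,0,0]])

```text
time_s: 10.48
tool_pos: [562.8, -299.2, 72.6]
tool_rot: [-0.381, -0.097, 0.919, -0.04]
contact_force: [-0.4, -0.0, -1.6]
finger_gap: 0.41
finger_force: 60.2
```

Call:
step_arm(commands=[[1,0,0,-1,0,0,0],[1,0,0,-1,0,0,0],[1,0,0,-1,0,0,0],[1,0,0,-1,0,0,0]])

```text
time_s: 10.82
tool_pos: [562.9, -299.2, 72.5]
tool_rot: [-0.381, -0.097, 0.918, -0.041]
contact_force: [-0.1, 0.9, 3.9]
finger_gap: 0.413
finger_force: 60.5
```

Call:
step_arm(commands=[[1,0,0,-1,0,0,0],[1,0,0,-1,0,0,0],[1,0,0,-1,0,0,0],[1,0,0,-1,0,0,0]])

```text
time_s: 11.15
tool_pos: [562.9, -299.2, 72.5]
tool_rot: [-0.382, -0.097, 0.918, -0.041]
contact_force: [-0.4, 1.7, 7.4]
finger_gap: 0.412
finger_force: 61.0
```

Floor found at TCP z 72.5. Back off slightly and slide towards the corner.

Call:
step_arm(commands=[[1,0,0,1.5,0,0,0],[1,-3,-5,1.5,0,0,0],[1,-5,-9,1.5,0,0,0],[1,-5.7,-11.6,1.5,0,0,0],[1,-5.7,-11.6,1.5,0,0,0],[1,-5.7,-11.6,1.5,0,0,0]])

```text
time_s: 11.65
tool_pos: [557.0, -310.9, 72.5]
tool_rot: [-0.381, -0.097, 0.919, -0.04]
contact_force: [0.2, 2.8, 4.6]
finger_gap: 0.414
finger_force: 60.6
```

Call:
step_arm(commands=[[1,-2,-0.4,0,0,0,0],[1,-2,-0.4,0,0,0,0],[1,-2,-0.4,0,0,0,0],[1,-2,-0.4,0,0,0,0]])

```text
time_s: 11.98
tool_pos: [556.5, -311.0, 72.5]
tool_rot: [-0.38, -0.097, 0.919, -0.041]
contact_force: [3.8, 4.9, 4.9]
finger_gap: 0.418
finger_force: 60.9
```

Call:
step_arm(commands=[[1,-2,-0.4,0,0,0,0],[1,-2,-0.4,0,0,0,0],[1,-2,-0.4,0,0,0,0],[1,-2,-0.4,0,0,0,0]])

```text
time_s: 12.32
tool_pos: [555.0, -311.3, 72.5]
tool_rot: [-0.379, -0.097, 0.919, -0.041]
contact_force: [5.2, 5.1, 5.3]
finger_gap: 0.413
finger_force: 61.0
```

Call:
step_arm(commands=[[1,-1,-0.2,0.6,0,0,0],[1,-2,-0.4,0.6,0,0,0],[1,-2,-0.4,0.6,0,0,0],[1,-2,-0.4,0.6,0,0,0]])

```text
time_s: 12.65
tool_pos: [554.1, -311.5, 72.6]
tool_rot: [-0.378, -0.098, 0.92, -0.041]
contact_force: [7.5, 5.2, 3.4]
finger_gap: 0.414
finger_force: 61.2
```

Call:
step_arm(commands=[[1,0.4,-2,0,0,0,0],[1,0.4,-2,0,0,0,0],[1,0.4,-2,0,0,0,0],[1,0.4,-2,0,0,0,0]])

```text
time_s: 12.98
tool_pos: [554.1, -311.7, 72.5]
tool_rot: [-0.378, -0.098, 0.92, -0.04]
contact_force: [7.2, 10.2, 5.4]
finger_gap: 0.416
finger_force: 61.4
```

Call:
step_arm(commands=[[1,0.4,-2,0,0,0,0],[1,0.4,-2,0,0,0,0],[1,0.4,-2,0,0,0,0],[1,0.4,-2,0,0,0,0]])

```text
time_s: 13.32
tool_pos: [554.1, -311.9, 72.6]
tool_rot: [-0.379, -0.098, 0.919, -0.039]
contact_force: [5.3, 16.1, 6.5]
finger_gap: 0.414
finger_force: 61.6
```

Call:
step_arm(commands=[[1,-1,-0.2,0,0,0,0],[1,-2,-0.4,0,0,0,0],[1,-2,-0.4,0,0,0,0],[1,-2,-0.4,0,0,0,0],[1,-2,-0.4,0,0,0,0]])

```text
time_s: 13.73
tool_pos: [554.0, -312.0, 72.6]
tool_rot: [-0.377, -0.099, 0.92, -0.04]
contact_force: [10.5, 18.0, 6.8]
finger_gap: 0.415
finger_force: 62.0
```

```bash
python3 -c "
from h import *
go([554,-312,72.5],rot(12,-45)); s=get_state(); F=s['contact_force']; print('Fux,Fuy',F@[.978,.208,0],F@[-.208,.978,0],s['wrist_torque'])
b=snap('top','t4'); W=world(b); 
P=W[225:290,430:490].reshape(-1,3); I=b['img'][225:290,430:490].reshape(-1,3).astype(int)
m=(I[:,0]>I[:,2]+25)
Q=P[m&(P[:,2]>112)&(P[:,2]<126)]; print(len(Q),Q.mean(0),cv2.minAreaRect(Q[:,:2].astype(np.float32)))
c=np.c_[Q[:,:2]-Q[:,:2].mean(0),np.ones(len(Q))]; g=np.linalg.lstsq(c,Q[:,2],rcond=None)[0]; print('slope',g)
T=P[m&(P[:,2]>129)&(P[:,2]<140)]; print('spigot',len(T),np.median(T,0))
s=snap('wrist','w4')
im=np.hstack([cv2.resize(b['img'][210:310,400:500],(400,400)),cv2.resize(s['img'][60:380,120:520],(400,320),)[:, :].repeat(1,0) if 0 else cv2.copyMakeBorder(cv2.resize(s['img'],(400,300)),0,100,0,0,0)])
cv2.imwrite('pics/c4.png',im[:,:,::-1])
"
```

```text
shift [-0.  -0.  -0.1] turn [-0.04  0.09 -0.04] deg 0.5 | t 13.7333 q [-0.15  0.88  0.2   0.25 -1.63 -1.29] gap 0.415 F [10.5 18.   6.8] 61.96463584899902
Fux,Fuy 14.057404164958369 15.429659645021662 [ 4.49548411 -2.11128226 -3.34027316]
227 [ 559.22858568 -311.19604543  118.90589515] ((560.3374633789062, -313.3341064453125), (36.188289642333984, 36.944644927978516), 11.513301849365234)
slope [-1.98924508e-03 -2.18461530e-02  1.18905895e+02]
spigot 43 [ 560.29880545 -311.97098022  133.0818704 ]
```

View pics/c4.png

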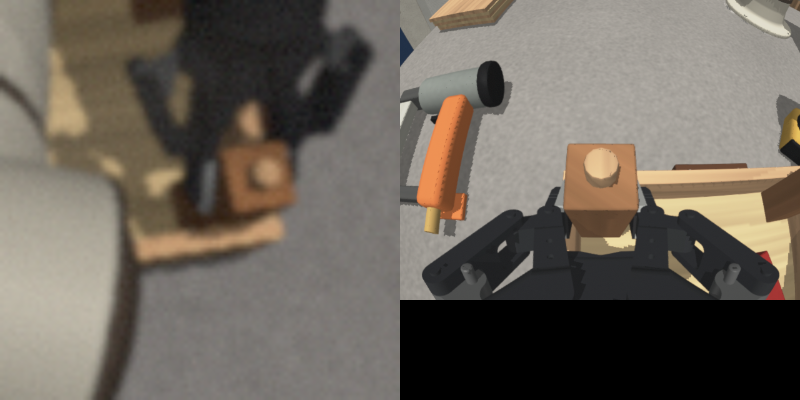

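Top view: post top at (560,-313), height 119 and yaw 11.5°, all matching the seat. It has stopped against both boards, at about 14 and 15 N. One last check of the tilt and steadiness from the wrist depth.

Call:
step_arm(commands=[[1,0,0,0,0,0,0],[1,0,0,0,0,0,0],[1,0,0,0,0,0,0],[1,0,0,0,0,0,0],[1,0,0,0,0,0,0],[1,0,0,0,0,0,0]])

```text
time_s: 14.33
tool_pos: [554.0, -312.0, 72.6]
tool_rot: [-0.377, -0.099, 0.92, -0.04]
contact_force: [11.3, 18.3, 7.1]
finger_gap: 0.413
finger_force: 62.0
```

```bash
python3 -c "
from h import *
st=get_state(); s=snapshot('wrist'); z=s['z_map']; v,u=np.mgrid[:480,:640]
a=(u-s['cx'])/s['fx'];b=(v-s['cy'])/s['fy'];t=np.hypot(a,b)+1e-9
k=np.tan(t)/t; P=np.stack([a*k*z,b*k*z,z],-1)
q=st['tool_rot'];M=R.from_quat([*q[1:],q[0]]).as_matrix();T=s['T_tool_cam']
W=(P@T[:3,:3].T+T[:3,3])@M.T+st['tool_pos']
I=s['img'].astype(int); ok=(z>0)&(t<1.2)&(I[...,0]>I[...,2]+25)
def fit(m):
  Q=W[m]; 
  for _ in range(3):
    c=Q.mean(0); n=np.linalg.svd(Q-c,full_matrices=False)[2][2]; d=(Q-c)@n; Q=Q[abs(d)<2*d.std()+.1]
  return len(Q),c.round(1),n.round(4),d.std().round(2)
box=(u>265)&(u<380)&(v>230)&(v<378)
print('top',fit(ok&box&(abs(W[...,2]-119)<5)))
print('face',fit(ok&box&(W[...,2]<113)&(W[...,2]>60)))
tb=ok&(u>390)&(v>255)&(abs(W[...,2]-9)<6); print('floor',fit(tb))
print(st['tool_pos'],st['contact_force'],st['finger_force'],st['time_s'])
"
```

```text
top (8594, array([ 563.5, -309.7,  119.3]), array([-0.0073, -0.001 ,  1.    ]), np.float64(0.56))
face (2443, array([ 578.5, -306.8,   91.4]), array([0.9778, 0.2093, 0.0114]), np.float64(0.14))
floor (12858, array([ 553.7, -159.4,    9.1]), array([ 4.e-04, -4.e-04, -1.e+00]), np.float64(0.68))
[ 553.99840004 -311.95964779   72.57408486] [11.32399191 18.30296792  7.05184227] 61.97323143482208 14.3333
```

Tilt is about 0.01 rad, yaw 12.1° matches the tray, the foot is on the floor, and both board forces are steady. Handing in.

```bash
python3 -c "
from cell import *
print(finish_job())"
```

```text
the job is handed in; nothing more can be done
None
```

The post stands upright in the empty corner, foot on the tray floor and spigot up. The gripper still holds it, pressing about 14 N on the front board and 15 N on the side board; the job is handed in, but no verdict came back.

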